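Set the flanged collar on the grinding-wheel arbor

ROBOT

A 6-joint arm with a two-finger parallel gripper is mounted at the origin on a cart in front of the work surface, level with it; the furniture and walls round the work are solid. World frame = base frame: x ahead of the robot, y to its left, z up, the work surface at z = 0. Lengths are in m, angles in rad, forces in N, time in s.
With the tool pointing down it reaches from about 0.225 to 0.875 m from the base axis. Payload 3.4 kg.
Tool frame: the origin (TCP) lies where the fingers leave the gripper's body, on its centre line; the fingertips stand 73 mm ahead of it and the grasp point (between the pads) lies 54 mm ahead of it; x points along the fingers, y is the direction in which the jaws open and shut, and the axes are right-handed (so a half turn about x gives the same grasp; the last joint's range is limited). The gripper opens to 85 mm and grips with 20 to 120 N. Pads are 22 mm wide; open, the fingers measure 114 mm over their backs; the gripper's body (76 mm by 85 mm) begins 54 mm behind the grasp point. The pads swing forward as they close: fully open they stand 13 mm farther back than shut.
Start: joints at [1.145, 0.276, 1.505, -0, 1.361, -0.121], TCP at [0.173, 0.549, 0.304] pointing down, gripper open.
Joint ranges: [-2.89, 2.89], [-0.75, 2.08], [0.22, 2.7], [-1.18, 4.32], [0.11, 2.71], [-2.7, 2.7]. Speed limits (rad/s): [2.57, 2.57, 3.14, 3.14, 3.14, 3.14].

INTERFACE

Orientations are given as a unit quaternion [w, x, y, z].
In Python, from rig import manip gives the robot as it stands.
- The arm moves only by the tool play_rows, never from a script. Its argument "steps" is a list of rows, each a list of 5 numbers: the closure, from 0 (fully open) to 1 (shut), then the shift along the tool's x, y, z as a fraction of full scale, then the turn about the tool's x as a fraction of full scale. In form: [[grip, tx, ty, tz, twist], ...]. A call has 1 to 20 rows; each row shifts and turns the commanded pose from where the row before left it, along the tool's axes as they then stand; what a row does not reach is not made up. Full scale, the value 1, is 0.03 m for a shift and 6 degrees for a turn. A row lasts 1/10 s, in which the tool goes at most 50 mm and 8.59 degrees, less where a joint would pass 70% of its speed; a pose out of reach is approached as far as the arm can. A call with a number of a shift or a turn outside -1 to 1 is refused whole. A call with a gripper value outside its range is refused whole. The fingers move at their own pace and stop on an object; "newtons" is the grip in N (left out, the last holds). Time passes only in rows, so rows that do not move let the fingers close. It gives the time, the measured TCP pose, the force and the opening at its end, in the units of the state.
- manip.get_state(): the state, without advancing time (a new reading comes with each control period).
- manip.get_image(name): name is "side" or "top"; returns (picture, depth): 400x640x3 uint8, red, green, blue; 400x640 float32, m along the optical axis (not along the pixel's ray), 0 where there is no reading.
- manip.camera_model(name): a dict with "mtx" (3x3 intrinsics, pixels), "R" (3x3) and "t" (3): a world point X has camera coordinates R X + t. Camera axes: x right, y down, z forward; pixel columns grow to the right and rows downward; lengths in m; the calibration is good to about 2 mm. A picture is of the moment at which its call begins. camera_model takes no time and is no camera call.
- manip.sign_off(): hands the job in, once; it reports no verdict.
Trained networks look in the newest picture that a camera, given by its name, has taken for a name from the list of things; names that differ only in an ending like _2 or _b are one class to them, and where a whole thing is asked for, a point or a joint stands for the part that bears it (a point fixed in the world has none). Each returns a list of dicts, best first, with "conf" (0 to 1); they miss things now and then, are a little off and sometimes report something else, mostly with a low value. They report only what shows in the picture. A call takes as long as a camera call.
- manip.regions_of(camera, query): "mask" (400x640 bool, what is visible of it).
- manip.mark_of(camera, query): "location" ([x, y, z] in m, in the coordinates of the camera as it stood for that picture, good to about 4 mm: a listed point, or the origin of a listed thing).
The state is a dict: "clock": time; "qpos": joint angles; "qd": joint speeds; "effort": joint torques, N m; "position": TCP position; "ee_rot": TCP orientation; "contact_force": force on the tool from outside, world axes, zero at the start; "moment": the same for the moment, N m; "width": finger opening in m.
Only numpy, scipy, OpenCV 4.12 (cv2) and the standard library are available. Lean on these libraries where they do the work, as an engineer would, in place of code of your own. Each camera call takes 0.05 s, during which the arm holds its last target.

TASK

On the green assembly stand a grinding wheel lies flat round an upright steel rod. Pick up the brass flanged collar that is bored right through, lower it over the rod, flange down and square, all the way until its flange lies flat on the red washer on the wheel, and let go; lower it in the gripper, do not drop it. Leave the dark steel blank, which has no bore, where it is.

Things in the scene. Friction and masses are not known exactly. Their poses are not given: they have to be found in the camera images.
- collar_hub (a point): Brass flanged collar, standing on its flange on the work surface, 60 mm high in all: round flange 64 mm across and 12 mm thick at the bottom, above it a round hub 46 mm across (wall 6 mm) with a bore 34 mm across right through. Turned about its own z, so any yaw is alike. This point is on its axis, half-way up the hub: 36 mm above its underside, 24 mm below its top; grip the hub here. 250 g (varies).
- blank_hub (a point): Dark steel blank of the same outer shape and size, but solid: no bore in its top. It and the collar may have changed places. This point is on its axis, 36 mm above its underside. Not to be moved.
- seat (a point): Centre of the top of the wheel pack on the fixed assembly stand, z up: a red washer 72 mm across lying on a grey grinding wheel 104 mm across, on a green round foot 120 mm across. It is level, 32 mm above the work surface. The collar's underside comes to rest here, so collar_hub then stands 36 mm above this point.
- rod_tip (a point): Top end of the upright steel rod of the stand, 14 mm in diameter with a tapered tip, straight above seat by 75 mm (107 mm above the work surface). The bore clears the rod by 10 mm all round. When the collar is seated the rod stands out 15 mm above it, between the fingers.

How it is judged:
By the outcome, as a careful person would: the job done as asked, in the order asked, and still so for the second after the job is handed in, with the robot touching nothing.
It also fails if it takes over 38 s, if anything falls off the work surface, if the arm or the gripper's body presses on something with over 40 N, if the wrist force passes 120 N, or if a joint passes its speed limit or range.

## Working session

There is one attempt and no reset: what is moved stays moved. The work goes in short steps, Python scripts to look and compute and a tool call to move; the robot and the scene stay as the last step left them, time stands still between calls to the robot, and variables do not carry over. Pictures are saved under pics/ and viewed, and the job is handed in when it is done.

Besides the shell and the picture viewer there is one more tool, called after "Emit:" as a command line: name --pt "numbers of a row" for each row, then --argument value for the rest. play_rows: Moves the arm, as the interface text tells. Its arguments: {"type":"object","properties":{"steps":{"type":"array","items":{"type":"array","items":{"type":"number"}}},"newtons":{"type":"number"}},"required":["steps"]}

```bash
mkdir -p pics; cat > h.py <<'E'
import numpy as np, cv2
from rig import manip
def snap(c,f):
    im,d=manip.get_image(c); cv2.imwrite('pics/'+f,im[:,:,::-1]); return im,d
def w(c,p):
    m=manip.camera_model(c); return np.array(m['R']).T@(np.array(p)-np.array(m['t']))
def px(c,X):
    m=manip.camera_model(c); q=np.array(m['mtx'])@(np.array(m['R'])@np.array(X)+np.array(m['t'])); return q[:2]/q[2]
def cloud(c,d):
    m=manip.camera_model(c);K=np.array(m['mtx']);v,u=np.indices(d.shape)
    P=np.stack([(u-K[0,2])/K[0,0]*d,(v-K[1,2])/K[1,1]*d,d],-1)
    return (P-np.array(m['t']))@np.array(m['R'])
E
python3 - <<'E'
from h import *
np.set_printoptions(precision=4,suppress=True)
for c in ['top','side']:
    im,d=snap(c,c+'0.png'); np.save(c+'0.npy',d)
    for q in ['collar_hub','blank_hub','seat','rod_tip']:
        for r in manip.mark_of(c,q)[:3]:
            X=w(c,r['location']); print(c,q,round(r['conf'],2),X,px(c,X))
s=manip.get_state();print({k:np.round(v,4) for k,v in s.items()})
E
```

```text
top collar_hub 0.56 [0.5903 0.1299 0.0411] [249.1381 170.7552]
top blank_hub 0.88 [0.4752 0.056  0.0344] [288.0795 230.1519]
top seat 0.68 [ 0.5003 -0.1365  0.0274] [388.4048 216.0357]
top rod_tip 0.6 [ 0.5021 -0.1363  0.1095] [395.3524 208.8398]
side blank_hub 0.82 [0.4716 0.0553 0.0399] [290.0447 216.1582]
side seat 0.69 [ 0.5011 -0.1356  0.0301] [351.4105 265.8111]
side rod_tip 0.72 [ 0.5069 -0.1315  0.1045] [355.3998 233.661 ]
{'clock': np.float64(0.5), 'qpos': array([ 1.145 ,  0.2759,  1.505 ,  0.    ,  1.3607, -0.121 ]), 'qd': array([ 0.0002, -0.0002, -0.0009,  0.0002,  0.0004, -0.0014]), 'effort': array([ -0.0014, -41.6257, -24.5879,  -0.0002,   0.0014,   0.    ]), 'position': array([0.1725, 0.5485, 0.3039]), 'ee_rot': array([ 0.6989,  0.1073,  0.6989, -0.1074]), 'contact_force': array([ 0.0873, -0.2154,  0.9884]), 'moment': array([-0.032 , -0.0273,  0.0292]), 'width': np.float64(0.0856)}
```

View pics/top0.png

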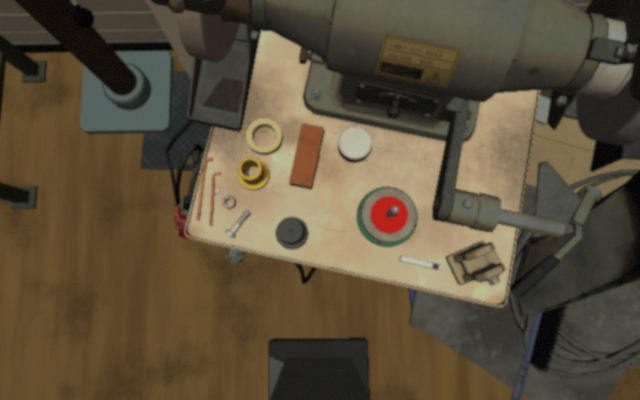

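View pics/side0.png

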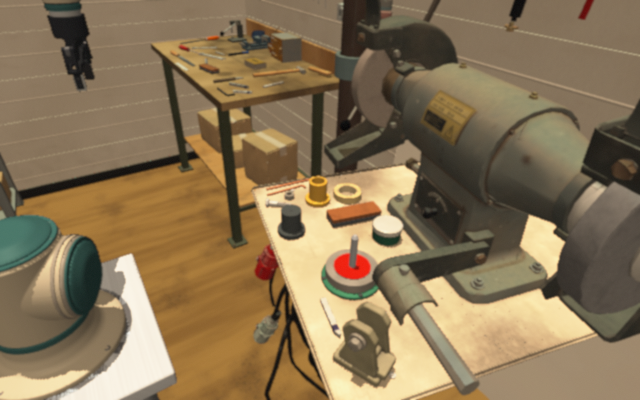

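The top picture shows the brass bored collar at (252,172), the dark blank at (291,232) and the stand at (388,215). The bench grinder is behind them. The side view agrees, with the collar at (317,192), the blank at (291,221) and the rod at (354,250). Next I'll refine the positions from depth and map the obstacle heights.

```bash
python3 - <<'E'
from h import *
from scipy.optimize import least_squares
np.set_printoptions(precision=4,suppress=True,linewidth=200)
for c in ['top','side']:
    im=cv2.imread(f'pics/{c}0.png'); d=np.load(c+'0.npy'); P=cloud(c,d); v=d>0
    for n,(x,y),(lo,hi) in [('collarhubtop',(.59,.13),(.055,.066)),('collarflange',(.59,.13),(.006,.018)),('blanktop',(.474,.056),(.055,.066)),('seat',(.501,-.136),(.027,.037)),('rod',(.501,-.136),(.06,.115))]:
        m=v&(np.hypot(P[...,0]-x,P[...,1]-y)<.06)&(P[...,2]>lo)&(P[...,2]<hi)
        Q=P[m]
        if len(Q)<5: print(c,n,len(Q));continue
        print(c,n,len(Q),'mean',Q.mean(0),'mid',(Q.min(0)+Q.max(0))/2,'ext',np.ptp(Q,0),'maxz',Q[:,2].max())
    # color segmentation: red washer
    r=(im[...,2]>180)&(im[...,1]<60)&(im[...,0]<60)
    K=np.argwhere(r); print('red',K.min(0),K.max(0),P[r&v].mean(0))
    ys=np.argwhere((im[...,2]>120)&(im[...,0]<70)&(im[...,1]>80)); print('yellow',len(ys),ys.min(0),ys.max(0))
# heights grid from both
print('height max map (cm), rows x .3....85, cols y .3..-.35')
G=np.zeros((24,28))
for c in ['top','side']:
    d=np.load(c+'0.npy'); P=cloud(c,d)[d>0]
    i=((P[:,0]-.30)/.025).astype(int); j=((.30-P[:,1])/.025).astype(int)
    k=(P[:,0]>.3)&(i<24)&(P[:,1]<.3)&(j<28)&(P[:,2]<1)
    np.maximum.at(G,(i[k],j[k]),P[k,2]*100)
print('y   ',' '.join('%3d'%(30-2.5*j) for j in range(28)))
for i in range(24): print('%.3f'%(.3+.025*i),' '.join('%3d'%g for g in G[i]))
for c in ['top','side']:
    for q in ['collar_hub']:
        for r in manip.regions_of(c,q)[:3]:
            a=np.argwhere(r['mask']);print(c,q,r['conf'],a.min(0),a.max(0),len(a))
im=cv2.imread('pics/top0.png')[120:270,180:460];cv2.imwrite('pics/topcrop.png',cv2.resize(im,None,fx=2.8,fy=2.8,interpolation=cv2.INTER_CUBIC))
E
```

```text
top collarhubtop 221 mean [0.5911 0.1267 0.0591] mid [0.5918 0.127  0.0596] ext [0.0433 0.0437 0.0085] maxz 0.06388299728360627
top collarflange 378 mean [0.5912 0.1217 0.012 ] mid [0.5946 0.1327 0.0122] ext [0.1089 0.0802 0.0115] maxz 0.01799458547702394
top blanktop 473 mean [0.4732 0.0514 0.0593] mid [0.4731 0.0511 0.0598] ext [0.0446 0.0446 0.0093] maxz 0.06442164781556915
top seat 2089 mean [ 0.5028 -0.1357  0.0305] mid [ 0.5037 -0.1366  0.0316] ext [0.103  0.1026 0.0093] maxz 0.036263755206291326
top rod 82 mean [ 0.502  -0.1343  0.0942] mid [ 0.5034 -0.1358  0.0853] ext [0.0135 0.0136 0.047 ] maxz 0.10881252491223163
red [198 372] [231 406] [ 0.502  -0.1353  0.0315]
yellow 1277 [124 198] [224 405]
side collarhubtop 102 mean [0.5887 0.1252 0.0582] mid [0.5909 0.1271 0.0582] ext [0.045  0.0432 0.0064] maxz 0.061376519447759986
side collarflange 214 mean [0.5925 0.1129 0.0118] mid [0.6039 0.123  0.012 ] ext [0.0909 0.0647 0.0119] maxz 0.01798836840276607
side blanktop 227 mean [0.4703 0.0499 0.0589] mid [0.4718 0.0515 0.0584] ext [0.0451 0.0454 0.0068] maxz 0.06176049691013662
si
[... 2723 characters left out ...]
35  35  33  32  32  30
0.775   0   0   0  39  40  40  40  40  32  32  32  32  11  35  36  36  35  35  35  35  35  35  35  35  32   2   0   0
0.800   0   0   0  40  40  41  41  41  32  32  32  32   2  35  35  35  35  35  35   0   0   0  12  32  32   4   0   0
0.825   0   0   0  12  41  41  41  41  31  31   0   0   0   0   0   0   0   0   0   0   0   0  10   3   2   2   0   0
0.850   0   0   0   0  41  41  41  41  39   0   0   0   0   0   0   0   0   0   0   0   0   0   2   1   0   0   0   0
0.875   0   0   0   0   0  40  30  40  39   0   0   0   0   0   0   0   0   0   0   0   0   0   0   0   0   0   0   0
top collar_hub 0.9 [157 238] [189 268] 742
side collar_hub 0.87 [177 306] [207 329] 549
```

View pics/topcrop.png

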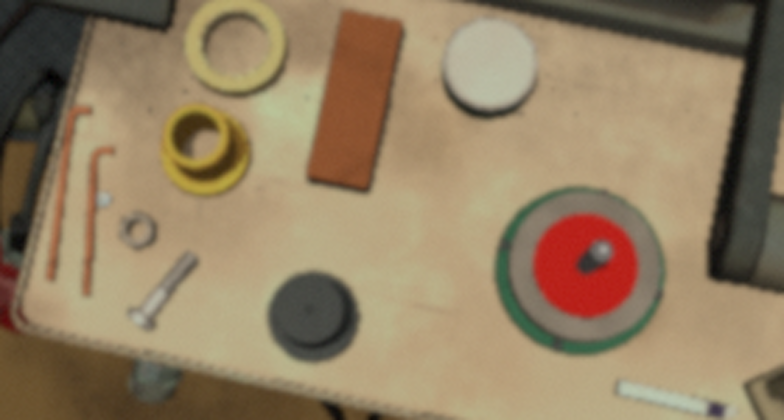

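The brass object is confirmed bored: there is a hole in its top at (252,172). Its centre is about (0.591, 0.127), and the rod is at about (0.502, -0.136). Heights of 60, 32 and 107 mm match the description. The grinder tool-rest is close at x>0.65 and an arm stands at y<-0.2, so I'll pick with the jaws along y and seat with the jaws along x.

```bash
cat >> h.py <<'E'
from scipy.spatial.transform import Rotation as Ro
def axes(s): 
    q=s['ee_rot']; return Ro.from_quat([q[1],q[2],q[3],q[0]]).as_matrix()
def todo(target,ang=None):
    np.set_printoptions(precision=4,suppress=True)
    s=manip.get_state(); R=axes(s); p=np.array(s['position'])
    print('t',s['clock'],'p',p,'w',s['width'],'F',s['contact_force'],'q',s['qpos'])
    print('R',R.tolist())
    print('tool y angle',np.degrees(np.arctan2(R[1,1],R[0,1])))
    print('shift units',R.T@(np.array(target)-p)/.03)
E
python3 -c "
from h import *
todo([.591,.127,.30])"
```

```text
t 0.6 p [0.1726 0.5485 0.304 ] w 0.08531725628557275 F [-0.0109  0.1032  0.0631] q [ 1.145   0.2758  1.5049  0.      1.3607 -0.121 ]
R [[3.859375037967849e-05, 0.3000591692498551, 0.9539205907514574], [0.000100054670711891, 0.9539205855283854, -0.3000591716549341], [-0.9999999942497928, 0.00010702461936293317, 6.793051586517773e-06]]
tool y angle 72.53884289734543
shift units [ 0.131  -9.2174 17.5214]
```

Emit:
play_rows --pt "0 0 -0.46 0.87 0" --pt "0 0 -0.46 0.87 0" --pt "0 0 -0.46 0.87 0" --pt "0 0 -0.46 0.87 0" --pt "0 0 -0.46 0.87 0" --pt "0 0 -0.46 0.87 0" --pt "0 0 -0.46 0.87 0" --pt "0 0 -0.46 0.87 0" --pt "0 0 -0.46 0.87 0" --pt "0 0 -0.46 0.87 0" --pt "0 0 -0.46 0.87 0" --pt "0 0 -0.46 0.87 0" --pt "0 0 -0.46 0.87 0" --pt "0 0 -0.46 0.87 0" --pt "0 0 -0.46 0.87 0" --pt "0 0 -0.46 0.87 0" --pt "0 0 -0.46 0.87 0" --pt "0 0 -0.46 0.87 -0.97" --pt "0 0 0 0 -0.97" --pt "0 0 0 0 -0.97"

```text
clock: 2.6
position: [0.547, 0.1696, 0.3037]
ee_rot: [0.707, -0.001, 0.707, 0.001]
contact_force: [-0.2, 0.0, 0.3]
width: 0.0855
```

```bash
python3 -c "
from h import *
todo([.591,.127,.12])
for c in ['top','side']:
    d=np.load(c+'0.npy'); P=cloud(c,d)[d>0]
    k=(P[:,2]>.05)&(P[:,2]<.3)&(P[:,0]>.62)&(P[:,0]<.7)&(P[:,1]>.05)&(P[:,1]<.25);print(c,k.sum(),P[k].min(0) if k.any() else '')
    k=(P[:,2]>.05)&(P[:,2]<.3)&(P[:,0]>.42)&(P[:,0]<.58)&(P[:,1]>-.25)&(P[:,1]<-.15);print(c,k.sum(),P[k].max(0) if k.any() else '')
"
```

```text
t 2.6 p [0.547  0.1696 0.3037] w 0.08548534313707215 F [-0.158   0.0055  0.3163] q [ 0.1792  0.2726  1.5103  0.0001  1.3589 -1.3938]
R [[-0.0002024771336779363, -0.0022189782967335326, 0.9999975175660831], [1.9495654248562026e-05, 0.9999975378657289, 0.002218982289212108], [-0.9999999793114647, 1.994489902549016e-05, -0.0002024333747183693]]
tool y angle 90.12713819559461
shift units [ 6.122  -1.4241  1.4659]
top 932 [0.6612 0.1341 0.063 ]
top 1298 [ 0.5799 -0.2094  0.1132]
side 369 [0.6597 0.1322 0.0639]
side 1132 [ 0.5798 -0.2108  0.1222]
```

Emit:
play_rows --pt "0 0.5 -0.71 0.73 0" --pt "0 0.5 -0.71 0.73 0" --pt "0 1 0 0 0" --pt "0 1 0 0 0" --pt "0 1 0 0 0" --pt "0 1 0 0 0" --pt "0 0.6 0 0 0" --pt "0 0 0 0 0" --pt "0 0 0 0 0"

```text
clock: 3.5
position: [0.5903, 0.128, 0.1361]
ee_rot: [0.707, 0.0, 0.707, 0.0]
contact_force: [0.2, 0.1, -0.1]
width: 0.0854
```

```bash
python3 -c "
from h import *
todo([.591,.127,.09])
for c in ['top','side']: 
    im,d=snap(c,c+'1.png')
    u,v=px(c,[.591,.127,.06]).astype(int)
    cr=im[max(0,v-60):v+60,u-75:u+75,::-1]
    cv2.imwrite('pics/'+c+'1c.png',cv2.resize(cr,None,fx=4,fy=4,interpolation=cv2.INTER_CUBIC))
"
```

```text
t 3.5 p [0.5903 0.128  0.1361] w 0.08540226992938234 F [ 0.2068  0.1467 -0.1149] q [ 0.0984  0.4527  1.6786  0.0001  1.0101 -1.4724]
R [[0.00012988273955777396, 5.45623920585792e-05, 0.9999999900767096], [8.275860834705174e-05, 0.9999999950863925, -5.457314124680025e-05], [-0.9999999881407433, 8.276569563490543e-05, 0.00012987822341187227]]
tool y angle 89.99687380520264
shift units [ 1.5382 -0.0343  0.0235]
```

View pics/side1c.png

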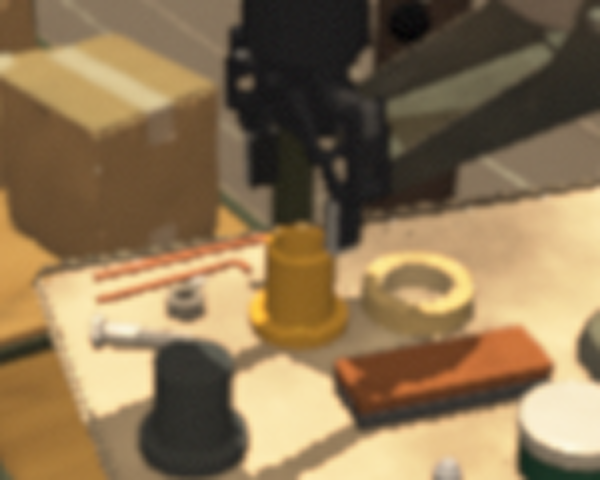

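View pics/top1c.png

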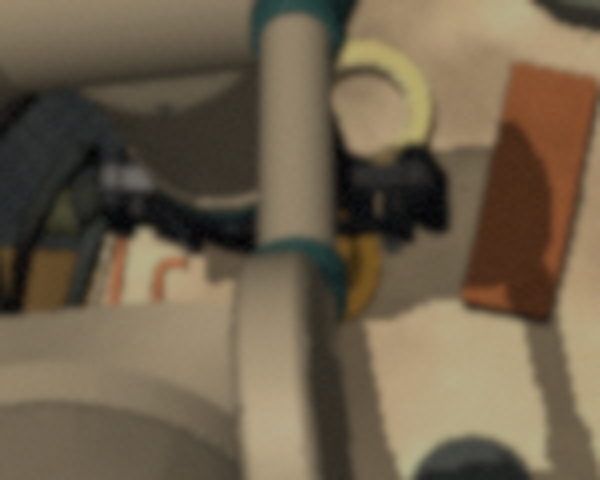

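The side crop shows the collar's top (303,235) below and between the two fingertips, at about (262,180) and (345,240). In the top view the arm hides it. I'll descend and grip.

Emit:
play_rows --pt "0 0.5 -0.03 0.02 0" --pt "0 0.5 0 0 0" --pt "0 0.5 0 0 0" --pt "0 0 0 0 0" --pt "0 0 0 0 0" --pt "1 0 0 0 0" --pt "1 0 0 0 0" --pt "1 0 0 0 0" --pt "1 0 0 0 0" --pt "1 0 0 0 0" --pt "1 0 0 0 0" --pt "1 0 0 0 0" --pt "1 0 0 0 0" --newtons 50

```text
clock: 4.9
position: [0.5912, 0.1272, 0.092]
ee_rot: [0.708, 0.0, 0.706, 0.0]
contact_force: [-0.5, 0.0, 5.7]
width: 0.0446
```

Emit:
play_rows --pt "1 -0.2 0 0 0" --pt "1 -0.6 0 0 0" --pt "1 -1 0 0 0" --pt "1 -1 0 0 0" --pt "1 -1 0 0 0" --pt "1 -1 0 0 0" --pt "1 -0.7 0 0 0" --pt "1 -0.2 0 0 0" --pt "1 0 0 0 0"

```text
clock: 5.8
position: [0.5905, 0.1271, 0.2621]
ee_rot: [0.707, 0.0, 0.707, 0.0]
contact_force: [1.5, -0.4, -3.2]
width: 0.0447
```

```bash
python3 -c "
from h import *
todo([.502,-.1365,.26])
for c in ['side']: 
    im,d=snap(c,c+'2.png')
    u,v=px(c,[.591,.127,.2]).astype(int)
    cr=im[max(0,v-60):v+60,u-75:u+75,::-1]
    cv2.imwrite('pics/'+c+'2c.png',cv2.resize(cr,None,fx=4,fy=4,interpolation=cv2.INTER_CUBIC))
"
```

```text
t 5.8 p [0.5905 0.1271 0.2621] w 0.04465350649414611 F [ 1.5294 -0.3936 -3.2338] q [ 0.0968  0.344   1.5098  0.0001  1.2872 -1.474 ]
R [[0.000620420292367363, 5.534310601463167e-05, 0.9999998060078821], [0.00011784886971999516, 0.9999999915203428, -5.5416232125860165e-05], [-0.9999998005951327, 0.00011788322821318072, 0.0006204137649839514]]
tool y angle 89.99682907357656
shift units [ 0.068  -8.7862 -2.9496]
```

View pics/side2c.png

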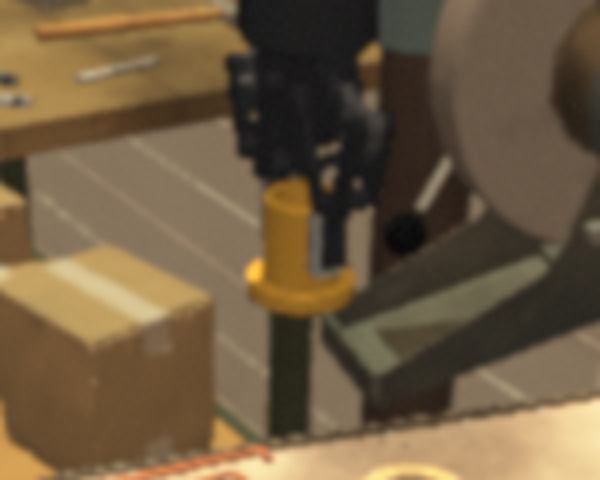

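The collar is held level in the jaws, with its flange at (300,285). Next I carry it to above the rod and turn the jaws along x.

Emit:
play_rows --pt "1 0 -0.3 -0.1 0" --pt "1 0 -0.6 -0.2 0" --pt "1 0 -0.8 -0.27 0" --pt "1 0 -0.8 -0.27 0" --pt "1 0 -0.8 -0.27 0" --pt "1 0 -0.8 -0.27 0" --pt "1 0 -0.8 -0.27 0" --pt "1 0 -0.8 -0.27 0" --pt "1 0 -0.8 -0.27 0" --pt "1 0 -0.8 -0.27 0" --pt "1 0 -0.8 -0.27 0" --pt "1 0 -0.5 -0.17 0" --pt "1 0 -0.19 -0.05 0" --pt "1 0 0 0 0.5" --pt "1 0 0 0 1" --pt "1 0 0 0 1" --pt "1 0 0 0 1" --pt "1 0 0 0 1" --pt "1 0 0 0 1" --pt "1 0 0 0 1"

```text
clock: 7.85
position: [0.5013, -0.1365, 0.2613]
ee_rot: [0.666, 0.238, 0.667, -0.237]
contact_force: [-0.0, -0.0, -2.5]
width: 0.0446
```

Emit:
play_rows --pt "1 0 0 0 1" --pt "1 0 0 0 1" --pt "1 0 0 0 1" --pt "1 0 0 0 1" --pt "1 0 0 0 1" --pt "1 0 0 0 1" --pt "1 0 0 0 1" --pt "1 0 0 0 1" --pt "1 0 0 0 0.5" --pt "1 0 0 0 0" --pt "1 0 0 0 0"

```text
clock: 8.95
position: [0.5016, -0.1366, 0.2615]
ee_rot: [0.5, 0.5, 0.501, -0.5]
contact_force: [-0.4, -0.6, -3.1]
width: 0.0446
```

```bash
python3 -c "
from h import *
todo([.502,-.1365,.21])
for c in ['side','top']: 
    im,d=snap(c,c+'3.png'); np.save(c+'3.npy',d)
    u,v=px(c,[.502,-.136,.15]).astype(int)
    cr=im[max(0,v-60):v+60,u-75:u+75,::-1]
    cv2.imwrite('pics/'+c+'3c.png',cv2.resize(cr,None,fx=4,fy=4,interpolation=cv2.INTER_CUBIC))
    P=cloud(c,d)
    hsv=cv2.cvtColor(im,cv2.COLOR_RGB2HSV)
    m=(d>0)&(hsv[...,0]>18)&(hsv[...,0]<32)&(hsv[...,1]>150)&(np.abs(P[...,0]-.5)<.06)&(np.abs(P[...,1]+.136)<.06)&(P[...,2]>.14)
    Q=P[m]
    if len(Q): print(c,len(Q),Q.min(0),Q.max(0))
    for r in manip.mark_of(c,'collar_hub')[:2]: print(r['conf'],w(c,r['location']))
    for r in manip.mark_of(c,'rod_tip')[:2]: print(r['conf'],w(c,r['location']))
"
```

```text
t 8.95 p [ 0.5016 -0.1366  0.2615] w 0.04462322729487568 F [-0.3857 -0.6003 -3.1114] q [-0.3997  0.2222  1.6892  0.0001  1.2311 -0.4008]
R [[-0.0008184432083930271, 0.9999991269625628, 0.0010374125638060727], [0.0004854566615177802, 0.0010378101076454482, -0.99999934364079], [-0.9999995472411699, -0.0008179390523604946, -0.0004863056263301746]]
tool y angle 0.05946216966888318
shift units [ 1.717   0.0141 -0.0009]
side 14 [ 0.4712 -0.1566  0.1791] [ 0.5105 -0.124   0.2101]
0.58 [ 0.5023 -0.1374  0.2083]
0.67 [ 0.5052 -0.1326  0.1039]
top 24 [ 0.5034 -0.1135  0.1788] [ 0.521  -0.1062  0.1837]
0.79 [ 0.5037 -0.1364  0.1067]
```

View pics/side3c.png

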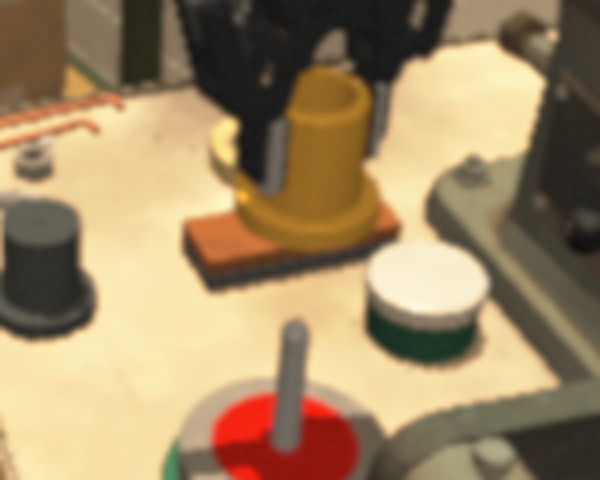

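View pics/top3c.png

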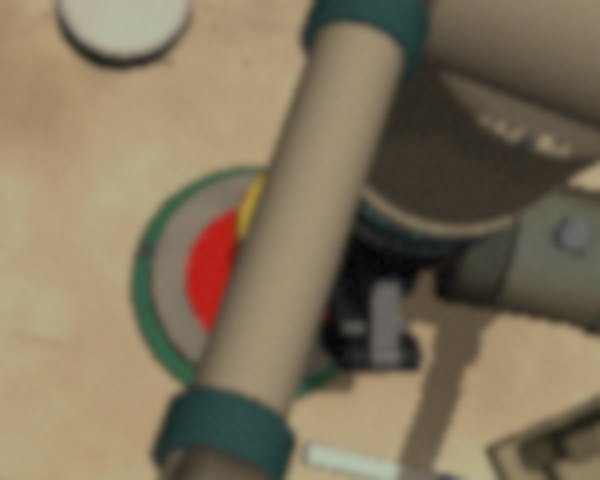

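The collar hangs level and sits on the rod's axis: the network puts its hub at (0.502, -0.137) and the rod at (0.502, -0.1365). I'll lower partway and check.

Emit:
play_rows --pt "1 0.5 0.01 0 0" --pt "1 0.6 0 0 0" --pt "1 0.6 0 0 0" --pt "1 0.6 0 0 0" --pt "1 0.5 0 0 0" --pt "1 0.2 0 0 0" --pt "1 0 0 0 0"

```text
clock: 9.95
position: [0.502, -0.1365, 0.1712]
ee_rot: [0.499, 0.5, 0.501, -0.5]
contact_force: [-0.4, 0.1, -1.7]
width: 0.0446
```

```bash
python3 -c "
from h import *
todo([.502,-.1365,.124])
for c in ['side']: 
    im,d=snap(c,c+'4.png')
    u,v=px(c,[.502,-.136,.1]).astype(int)
    cr=im[max(0,v-60):v+60,u-75:u+75,::-1]
    cv2.imwrite('pics/'+c+'4c.png',cv2.resize(cr,None,fx=4,fy=4,interpolation=cv2.INTER_CUBIC))
    for r in manip.mark_of(c,'collar_hub')[:2]: print(r['conf'],w(c,r['location']))
"
```

```text
t 9.95 p [ 0.502  -0.1365  0.1712] w 0.044605358751028286 F [-0.3668  0.1151 -1.7194] q [-0.3993  0.3074  1.8203  0.0001  1.0157 -0.3994]
R [[-0.001655436222457396, 0.999998626470332, 8.116873151953197e-05], [0.0008089867839762843, 8.250804403533984e-05, -0.9999996693663484], [-0.9999983025342077, -0.0016553700106833324, -0.0008091222596137149]]
tool y angle 0.004727369181559016
shift units [1.5736 0.0027 0.0029]
0.85 [ 0.5015 -0.138   0.1149]
```

View pics/side4c.png

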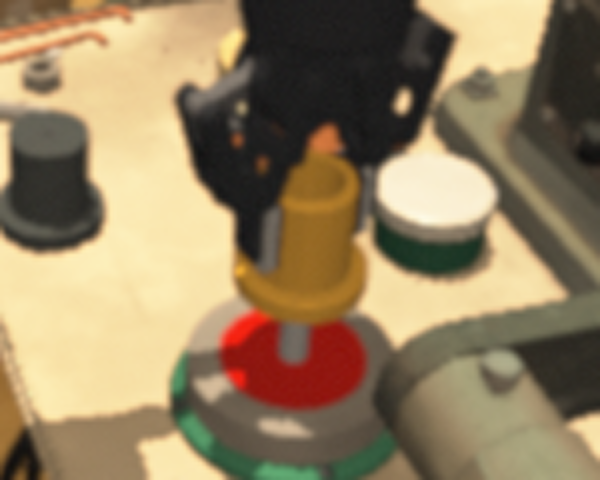

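The collar is over the rod: the rod shows only below the flange, at (293,343), and force is small. I'll lower the last stretch gently, to about 1 to 2 mm above contact.

Emit:
play_rows --pt "1 0.4 0 0 0" --pt "1 0.4 0 0 0" --pt "1 0.3 0 0 0" --pt "1 0.2 0 0 0" --pt "1 0.15 0 0 0" --pt "1 0 0 0 0"

```text
clock: 10.65
position: [0.502, -0.1365, 0.1276]
ee_rot: [0.499, 0.5, 0.501, -0.5]
contact_force: [-0.9, 0.5, -3.2]
width: 0.0445
```

Emit:
play_rows --pt "1 0.03 0 0 0" --pt "1 0.03 0 0 0" --pt "1 0 0 0 0"

```text
clock: 10.95
position: [0.5025, -0.1367, 0.1268]
ee_rot: [0.5, 0.5, 0.5, -0.5]
contact_force: [0.1, -0.4, -3.0]
width: 0.0445
```

Emit:
play_rows --pt "1 0.03 0 0 0" --pt "1 0.03 0 0 0" --pt "1 0 0 0 0"

```text
clock: 11.25
position: [0.5023, -0.1366, 0.1248]
ee_rot: [0.5, 0.5, 0.5, -0.5]
contact_force: [0.5, -0.7, -2.5]
width: 0.0443
```

Emit:
play_rows --pt "1 0.03 0 0 0" --pt "1 0.02 0 0 0" --pt "1 0 0 0 0"

```text
clock: 11.55
position: [0.5024, -0.1366, 0.124]
ee_rot: [0.5, 0.5, 0.5, -0.5]
contact_force: [-1.6, 1.3, 4.6]
width: 0.0448
```

Emit:
play_rows --pt "1 0.03 0 0 0" --pt "1 0 0 0 0"

```text
clock: 11.75
position: [0.5024, -0.1366, 0.124]
ee_rot: [0.5, 0.5, 0.5, -0.5]
contact_force: [-3.9, 2.4, 11.8]
width: 0.0446
```

```bash
python3 -c "
from h import *
todo([.502,-.1365,.124])
for c in ['side']: 
    im,d=snap(c,c+'5.png')
    u,v=px(c,[.502,-.136,.1]).astype(int)
    cr=im[max(0,v-60):v+60,u-75:u+75,::-1]
    cv2.imwrite('pics/'+c+'5c.png',cv2.resize(cr,None,fx=4,fy=4,interpolation=cv2.INTER_CUBIC))
    for r in manip.mark_of(c,'collar_hub')[:2]: print(r['conf'],w(c,r['location']))
"
```

```text
t 11.75 p [ 0.5024 -0.1366  0.124 ] w 0.044566803816004065 F [-3.9146  2.3668 11.8475] q [-0.3991  0.3635  1.8795  0.0001  0.8978 -0.3992]
R [[0.0007797058248594502, 0.9999996956902701, 2.604215415136224e-05], [-0.0002523266399773738, 2.6238901848996132e-05, -0.9999999678213929], [-0.9999996641949904, 0.0007796992286403515, 0.0002523470218165902]]
tool y angle 0.001503378792153269
shift units [-0.0003 -0.0136 -0.002 ]
0.59 [ 0.5024 -0.1369  0.0713]
```

View pics/side5c.png

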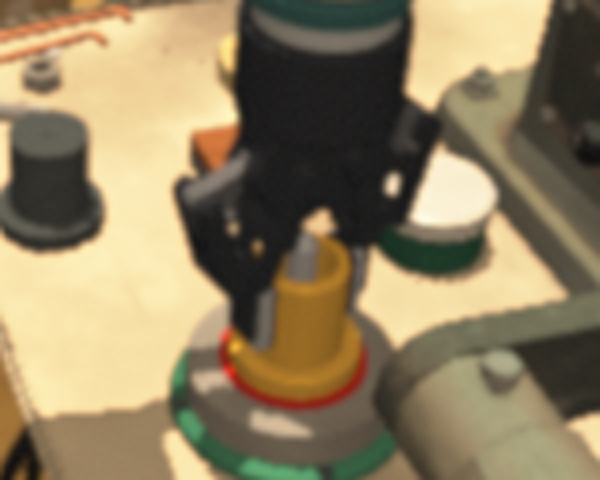

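The collar is seated: height stalls at 0.124, contact force is rising, the red washer rim shows evenly around the flange, and the rod stands out of the bore at (300,258). I'll release and retreat straight up.

Emit:
play_rows --pt "0 0 0 0 0" --pt "0 0 0 0 0" --pt "0 0 0 0 0" --pt "0 0 0 0 0" --pt "0 0 0 0 0" --pt "0 0 0 0 0" --pt "0 0 0 0 0" --pt "0 0 0 0 0"

```text
clock: 12.65
position: [0.5024, -0.1366, 0.1223]
ee_rot: [0.5, 0.5, 0.5, -0.5]
contact_force: [-0.1, 0.5, -0.4]
width: 0.0849
```

Emit:
play_rows --pt "0 -0.2 0 0 0" --pt "0 -0.4 0 0 0" --pt "0 -0.7 0 0 0" --pt "0 -1 0 0 0" --pt "0 -1 0 0 0" --pt "0 -1 0 0 0" --pt "0 -1 0 0 0" --pt "0 -0.5 0 0 0" --pt "0 0 -1 1 0" --pt "0 0 -1 1 0" --pt "0 0 -1 0 0" --pt "0 0 -1 0 0" --pt "0 0 -1 -1 0" --pt "0 0 -1 -1 0" --pt "0 0 0 -1 0" --pt "0 0 0 -1 0" --pt "0 0 0 -1 0" --pt "0 0 0 0 0"

```text
clock: 14.45
position: [0.3214, -0.0439, 0.2974]
ee_rot: [0.501, 0.5, 0.501, -0.498]
contact_force: [0.7, 0.4, -0.2]
width: 0.0854
```

```bash
python3 -c "
from h import *
todo([.502,-.1365,.124])
for c in ['side','top']: 
    im,d=snap(c,c+'6.png');P=cloud(c,d)
    u,v=px(c,[.502,-.136,.08]).astype(int)
    cr=im[max(0,v-60):v+60,u-75:u+75,::-1]
    cv2.imwrite('pics/'+c+'6c.png',cv2.resize(cr,None,fx=4,fy=4,interpolation=cv2.INTER_CUBIC))
    for q in ['collar_hub','blank_hub']:
      for r in manip.mark_of(c,q)[:1]: print(c,q,r['conf'],w(c,r['location']))
    for lo,hi in [(.087,.098),(.04,.049)]:
      m=(d>0)&(np.hypot(P[...,0]-.502,P[...,1]+.1365)<.04)&(P[...,2]>lo)&(P[...,2]<hi);Q=P[m]
      if len(Q): 
        A=np.c_[Q[:,:2]-Q[:,:2].mean(0),np.ones(len(Q))];s=np.linalg.lstsq(A,Q[:,2],rcond=None)[0]
        print(len(Q),Q.mean(0),(Q.min(0)+Q.max(0))/2,np.ptp(Q,0),'slope',s)
"
```

```text
t 14.45 p [ 0.3214 -0.0439  0.2974] w 0.08537378651114408 F [ 0.6824  0.429  -0.2328] q [-0.3529 -0.1149  1.9622  0.0018  1.2931 -0.3575]
R [[0.0016619735965351934, 0.9999900833396955, 0.004131714660248698], [0.001218231477501719, 0.004129692646488825, -0.999990730732397], [-0.9999978768756623, 0.0016669915761122756, -0.0012113559565737342]]
tool y angle 0.23661496064730694
shift units [5.7854 5.9974 3.1194]
side collar_hub 0.94 [ 0.5028 -0.1393  0.0699]
side blank_hub 0.87 [0.472  0.0584 0.0351]
207 [ 0.4988 -0.1397  0.0907] [ 0.5015 -0.1362  0.0926] [0.0444 0.0443 0.0107] slope [0.0115 0.0091 0.0907]
281 [ 0.4931 -0.1467  0.0434] [ 0.5017 -0.1371  0.0445] [0.0622 0.0625 0.0089] slope [0.0014 0.0041 0.0434]
top collar_hub 0.68 [ 0.4992 -0.1345  0.0732]
top blank_hub 0.87 [0.4739 0.0531 0.0344]
243 [ 0.5029 -0.1348  0.091 ] [ 0.5031 -0.1353  0.0924] [0.0438 0.043  0.0106] slope [-0.0066 -0.0175  0.091 ]
328 [ 0.4973 -0.1287  0.0436] [ 0.5036 -0.1363  0.0444] [0.0632 0.0629 0.0089] slope [0.0043 0.0006 0.0436]
```

View pics/side6c.png

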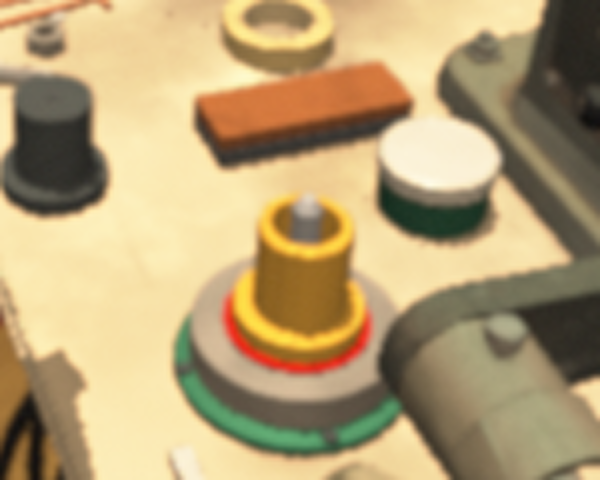

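View pics/top6c.png

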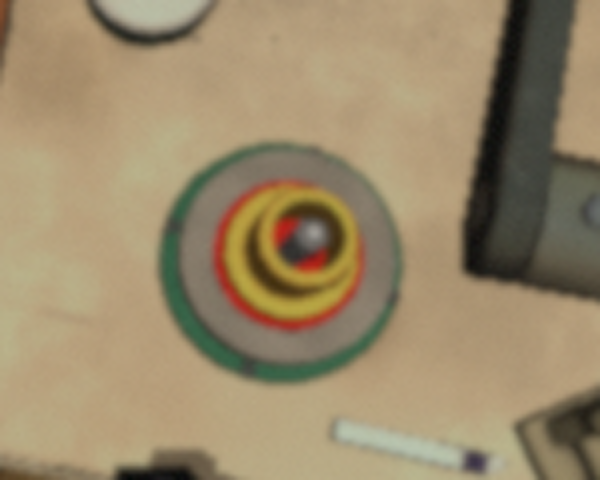

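Both pictures show the collar flat on the washer, with the red rim even around the flange: (300,340) in the side crop, (290,252) in the top crop. The rod stands up through the bore, the blank hasn't moved and the gripper is clear, so I'm handing in.

```bash
python3 -c "
from rig import manip
s=manip.get_state();print(s['clock'],s['contact_force'],s['position']);print(manip.sign_off())"
```

```text
14.75 [ 0.71963551 -0.16127183  0.03726202] [ 0.32257809 -0.04742954  0.29663282]
the job is handed in; nothing more can be done
None
```

The brass bored collar is on the rod, seated flange down on the red washer and released, and the job was handed in at about 14.8 s. I lowered it in the gripper until it touched, with about 12 N at the wrist, then opened the jaws and backed straight up and away.

**Last checks, with the gripper clear:**
- **Height:** the flange top measures about 44 mm and the hub top about 91–92 mm, which is what a fully seated collar should give (44 and 92 mm).
- **Squareness:** the flange top slopes by less than 0.005, so it is flat. The hub-top fit gave up to about 0.018. The two cameras disagreed on its direction, so I took that as depth noise.
- **Centring:** the collar is within about 2 mm of the rod's axis, against 10 mm of clearance.
- **Blank:** the blank stayed at about (0.473, 0.055), within the measuring error of where it started.
- **Networks:** the top camera's reading of the collar was about 4 mm off the side camera's, within its stated accuracy. No check failed.

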